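Sort a bead box into a tight row

ROBOT

A 6-joint arm with a two-finger parallel gripper is mounted at the origin on the work surface. World frame = base frame: x ahead of the robot, y to its left, z up, the work surface at z = 0. Lengths are in m, angles in degrees, forces in N, time in s.
With the tool pointing down it reaches from about 0.4 to 0.825 m from the base axis. Payload 7 kg.
Tool frame: the origin (TCP) lies at the very end of the fingers, on their centre line; the grasp point (between the pads) lies tcp_to_grasp behind it (tcp_to_grasp is the distance from the TCP to the grasp point, in m); x points along the fingers, y is the direction in which the jaws open and shut, and the axes are right-handed (so a half turn about x gives the same grasp; the last joint's range is limited). The gripper opens to 88 mm and grips with 3 to 60 N. Pads are 19 mm wide; open, the fingers measure 130 mm over their backs; the gripper's body (78 mm by 193 mm) begins 47 mm behind the grasp point.
Start: joints at [82.454, 20.546, 0.682, 0, -70.136, -16.507], TCP at [0.275, 0.616, 0.227] pointing down, gripper open.
Joint ranges: [-176.03, 176.03], [-82.01, 121.73], [-58.28, 71.71], [-173.87, 95.51], [-174.79, -0.11], [-173.66, 173.66]. Speed limits (degrees/s): [136.94, 136.94, 172.46, 180, 180, 180].

INTERFACE

Orientations are given as [roll, pitch, yaw] about the fixed x, y, z axes, in that order (R = Rz(yaw) Ry(pitch) Rx(roll)).
In Python, from plant import * gives the robot as it stands. The module is installed in compiled form; this text tells all that it offers.
- The arm moves only by the shell command python3 -m pendant 'ROWS'. ROWS is JSON, a list of rows, each an object with "claw": the finger opening in mm, from 0 to 87.6; "linear": the shift along the tool's x, y, z in mm, a list of three; "twist": the turn about the tool's x in rad. In form: [{"claw": claw, "linear": [tx, ty, tz], "twist": twist}, ...]. A call has exactly 10 rows; each row shifts and turns the commanded pose from where the row before left it, along the tool's axes as they then stand; what a row does not reach is not made up. A row lasts 1/12 s, in which the tool goes at most 41.7 mm and 7.16 degrees, less where a joint would pass 70% of its speed; a pose out of reach is approached as far as the arm can. A call with a gripper value outside its range is refused whole. The fingers move at their own pace and stop on an object; the grip force is fixed at half the most. Time passes only in rows, so rows that do not move let the fingers close, or fill a call up. It gives the time, the measured TCP pose, the force and the opening at its end, in the units of the state.
- get_obs(): the state, without advancing time (a new reading comes with each control period).
- snapshot(name): name is "scene" or "top" or "wrist"; returns (picture, depth): 480x640x3 uint8, red, green, blue; 480x640 float32, m along the optical axis (not along the pixel's ray), 0 where there is no reading.
- camera_params(name): a dict with "fx", "fy", "cx", "cy" (pixels), "rvec" (rotation vector, rad) and "tvec" (3), from world to camera coordinates, as OpenCV has them. Camera axes: x right, y down, z forward; pixel columns grow to the right and rows downward; lengths in m; the calibration is good to about 2 mm. A picture is of the moment at which its call begins: read the wrist's pose just before it. camera_params takes no time and is no camera call; for the wrist camera it gives the pose at the moment of the call.
- close_job(): hands the job in, once; it reports no verdict.
Trained networks look in the newest picture that a camera, given by its name, has taken for a name from the list of things; names that differ only in an ending like _2 or _b are one class to them, and where a whole thing is asked for, a point or a joint stands for the part that bears it (a point fixed in the world has none). Each returns a list of dicts, best first, with "confidence" (0 to 1); they miss things now and then, are a little off and sometimes report something else, mostly with a low value. They report only what shows in the picture. A call takes as long as a camera call.
- boxes_of(camera, target): "xy" ([column, row] in pixels, amid what is visible of it).
The state is a dict: "clock": time; "joint_pos": joint angles; "qvel": joint speeds; "tau": joint torques, N m; "tool_pos": TCP position; "orientation": TCP orientation; "force": force on the tool from outside, world axes, zero at the start; "moment": the same for the moment, N m; "opening": finger opening in m.
Only numpy, scipy, OpenCV 4.12 (cv2) and the standard library are available. Lean on these libraries where they do the work, as an engineer would, in place of code of your own. Each camera call takes 0.05 s, during which the arm holds its last target. There are 200 camera calls.

TASK

Put the yellow bead box into the tray's row of bead boxes, upright on the tray's floor, directly beside the red box on the side towards the sliding metal bookend: slide the neighbours apart to make room, and lower it in without dropping it or forcing it down on the others. Then push the bookend back until the row is snug and presses the sprung end plate in by about 3 mm, gently: the thin plastic boxes must not be squeezed hard, so never press the end plate nearly to its stop. Leave the things around the tray as they are.

Things in the scene. Friction and masses are not known exactly. Their poses are not given: they have to be found in the camera images.
- tray: shallow wooden tray fixed to the table, 280 mm long (y), 72 mm wide (x); origin at the centre of its underside. Floor 6 mm above the table. Along each long side a lip 12 mm above the table, 56 mm apart inside; above the lips the sides are open, so boxes can be pinched front and back from above. The row runs along y from the end plate (face at y = -125 mm) to the bookend on the +y side.
- end_plate: upright wooden end plate, 50 mm wide, 10 mm thick, 70 mm tall, that the row stands against; sprung, it can be pressed in along the tray's -y; origin at the foot of its inner face, at tray y = -125 mm when not pressed; axes as the tray's.
- bookend (a joint): travel in m of the dark steel bookend along the tray's +y. 0: inner face 120 mm from the end plate (four boxes just fill the row); 0.030: five boxes just fill it; 0.038: hard stop. Slides stiffly: about 7 N of friction, plus 0.5 to 1.1 N per box pushed along; stays where it is left. Starts 1.5 to 6 mm open.
- end_spring (a joint): how far in m the end plate is pressed in along the tray's -y by the row: 0 = not pressed (as at the start), 0.007 = its stop. The spring needs about 2 N to begin to move and 1.5 N more for each mm (3 mm: 6.5 N).
- bookend_plate: the bookend's upright dark steel plate, 12 mm thick (y, along the row), 54 mm wide (x, across the tray), 80 mm tall; its top is 86 mm above the table. Origin at the centre of its underside, 6 mm above the table; axes as the tray's. Its inner face is 6 mm from the origin towards the row. A foot 8 mm high reaches 40 mm outwards from it.
- red_box: red bead box standing upright: 50 mm deep (its x), 30 mm thick (its y, along the row), 95 mm tall; about 0.12 kg; origin at the centre of its underside, z up. In the row; first, second or third from the end plate.
- blue_box: blue bead box standing upright: 50 mm deep (its x), 30 mm thick (its y, along the row), 95 mm tall; about 0.12 kg; origin at the centre of its underside, z up. In the row.
- green_box: green bead box standing upright: 50 mm deep (its x), 30 mm thick (its y, along the row), 95 mm tall; about 0.12 kg; origin at the centre of its underside, z up. In the row.
- white_box: white bead box standing upright: 50 mm deep (its x), 30 mm thick (its y, along the row), 95 mm tall; about 0.12 kg; origin at the centre of its underside, z up. In the row.
- yellow_box: yellow bead box standing upright: 50 mm deep (its x), 30 mm thick (its y, along the row), 95 mm tall; about 0.12 kg; origin at the centre of its underside, z up. At the start it stands alone on the table.
- tape_roll: bystander: roll of orange tape lying flat, 90 mm across, 20 mm high
- glue: bystander: white glue bottle, 48 mm across, 110 mm tall
- beaker: bystander: clear plastic cup, 68 mm across, 90 mm tall
- reindeer: bystander: small wooden reindeer figure, about 80 mm wide and 96 mm tall
- paper_punch: bystander: green and black craft punch, 90 x 50 x 45 mm
- brush: bystander: paint brush lying flat, 180 mm long

How it is judged:
By the outcome, as a careful person would: the job done as asked, in the order asked, and still so for the second after the job is handed in, with the robot touching nothing.
It also fails if it takes over 72 s, if anything falls off the work surface, if the arm or the gripper's body presses on something with over 40 N, if the wrist force passes 120 N, or if a joint passes its speed limit or range.

## Working session

There is one attempt and no reset: what is moved stays moved. The work goes in short steps, Python scripts to look and compute and a shell command to move; the robot and the scene stay as the last step left them, time stands still between calls to the robot, and variables do not carry over. Pictures are saved under pics/ and viewed, about 8 in all and at most 12, crops included, and the job is handed in when it is done.

```bash
mkdir -p pics; cat > h.py <<'E'
from plant import *
import numpy as np, cv2
from scipy.spatial.transform import Rotation as R
def cam(n):
    c=camera_params(n); Rm=cv2.Rodrigues(np.array(c['rvec'],float))[0]; return c,Rm,np.array(c['tvec'],float).ravel()
def world(n,dep,cp=None):
    c,Rm,t=cp or cam(n); v,u=np.mgrid[0:480,0:640]
    P=np.stack([(u-c['cx'])/c['fx']*dep,(v-c['cy'])/c['fy']*dep,dep],-1)
    return (P-t)@Rm   # R^T (P-t)
def pix(n,p):
    c,Rm,t=cam(n); q=Rm@np.array(p)+t; return c['fx']*q[0]/q[2]+c['cx'],c['fy']*q[1]/q[2]+c['cy']
def save(n,im): cv2.imwrite('pics/'+n+'.png',im[:,:,::-1])
E
python3 - <<'E'
from h import *
o=get_obs(); print(o)
for n in ['top','scene']:
    im,d=snapshot(n); save(n+'0',im); np.save(n+'0.npy',d)
    W=world(n,d)
    for k in ['red_box','blue_box','green_box','white_box','yellow_box','bookend_plate','end_plate','tray','glue','beaker','reindeer','paper_punch','brush','tape_roll']:
        r=boxes_of(n,k)
        for q in r[:2]:
            u,v=np.round(q['xy']).astype(int); print(n,k,q['xy'],round(q['confidence'],2),W[v,u].round(3))
E
```

```text
{'clock': 0.0, 'joint_pos': array([ 8.24505447e+01,  2.05909521e+01,  6.34718849e-01, -2.02196149e-02,
       -7.01362340e+01, -1.65092646e+01]), 'qvel': array([ 0.03457252,  0.03410225,  0.05131421, -0.05128548, -0.02809882,
       -0.03010671]), 'tau': array([ 2.21019204e-04, -5.82716596e+01,  2.93053347e+01,  6.99751407e+00,
        6.99750308e-03, -1.34531742e-04]), 'tool_pos': array([0.27497882, 0.61591996, 0.22563501]), 'orientation': array([  94.89470822,   89.90559871, -109.17089734]), 'force': array([ 0.11964302,  0.06626502, -0.29093294]), 'moment': array([-0.01335371,  0.0212509 ,  0.01673461]), 'opening': 0.08761771148206944}
top red_box [365.3, 265.2] 0.6 [ 0.561 -0.128  0.102]
top blue_box [379.5, 268.1] 0.75 [ 0.554 -0.168  0.099]
top green_box [390.2, 267.7] 0.68 [ 0.555 -0.193  0.106]
top white_box [359.9, 262.2] 0.8 [ 0.568 -0.115  0.104]
top white_box [330.6, 261.0] 0.26 [ 0.575 -0.042  0.015]
top yellow_box [396.3, 277.4] 0.64 [ 0.533 -0.214  0.076]
top yellow_box [229.1, 290.8] 0.62 [0.485 0.224 0.097]
top bookend_plate [340.8, 262.0] 0.72 [ 0.573 -0.07   0.012]

[... 977 characters left out ...]
 0.68 [0.511 0.217 0.078]
scene bookend_plate [291.3, 241.1] 0.78 [ 0.587 -0.066  0.018]
scene end_plate [231.8, 244.0] 0.65 [ 0.58  -0.214  0.094]
scene end_plate [262.6, 236.5] 0.32 [ 0.587 -0.137  0.089]
scene tray [298.1, 235.1] 0.89 [ 0.577 -0.042  0.015]
scene tray [289.9, 238.3] 0.25 [ 0.579 -0.065  0.02 ]
scene glue [364.4, 278.1] 0.9 [0.79  0.037 0.083]
scene glue [375.1, 169.5] 0.47 [0.509 0.212 0.073]
scene beaker [307.2, 286.7] 0.98 [ 0.724 -0.082  0.015]
scene reindeer [240.4, 317.2] 0.8 [ 0.749 -0.261  0.054]
scene paper_punch [162.3, 277.4] 0.63 [ 0.565 -0.396  0.043]
scene brush [460.8, 168.8] 0.78 [0.568 0.456 0.017]
scene tape_roll [407.2, 255.8] 0.94 [ 0.742  0.191 -0.001]
```

```bash
python3 - <<'E'
from h import *
a=cv2.imread('pics/top0.png'); 
cv2.imwrite('pics/v1.png',cv2.resize(a[180:330,200:500],(800,400),interpolation=cv2.INTER_CUBIC))
b=cv2.imread('pics/scene0.png')
cv2.imwrite('pics/v2.png',cv2.resize(b[130:350,140:480],(800,518),interpolation=cv2.INTER_CUBIC))
d=np.load('top0.npy'); W=world('top',d)
# tops
def rect(n,W,mask):
    P=W[mask]; r=cv2.minAreaRect((P[:,:2]*1000).astype(np.float32)); print(n,mask.sum(),r,P[:,2].mean())
m=(W[...,2]>0.085)&(W[...,2]<0.115)&(W[...,1]<-0.08)&(W[...,1]>-0.24)&(W[...,0]<.65)&(d>0); rect('row',W,m)
hsv=cv2.cvtColor(a,cv2.COLOR_BGR2HSV)
m=(W[...,2]>0.085)&(W[...,2]<0.115)&(W[...,1]>0.15)&(W[...,1]<0.30)&(W[...,0]<.65)&(d>0); rect('yellow',W,m)
m=(W[...,2]>0.08)&(W[...,2]<0.092)&(W[...,1]<-0.06)&(W[...,1]>-0.13)&(W[...,0]<.65)&(d>0); rect('bookend',W,m)
for v in (262,266,270): print([ (u,W[v,u].round(3).tolist(),a[v,u][::-1].tolist()) for u in range(338,406,3)])
E
```

```text
row 944 ((562.7509155273438, -145.67442321777344), (133.47479248046875, 51.74728775024414), 82.9981689453125) 0.10032834154703478
yellow 231 ((489.05657958984375, 232.20074462890625), (30.99074363708496, 49.94157409667969), 69.44722747802734) 0.09483132018746095
bookend 101 ((568.31884765625, -99.65936279296875), (43.73221206665039, 53.27421188354492), 87.02758026123047) 0.08590995224584112
[(338, [0.572, -0.061, 0.017], [63, 61, 60]), (341, [0.573, -0.07, 0.012], [53, 50, 50]), (344, [0.573, -0.078, 0.016], [48, 46, 46]), (347, [0.569, -0.082, 0.085], [65, 63, 62]), (350, [0.569, -0.09, 0.083], [54, 52, 51]), (353, [0.568, -0.097, 0.101], [126, 125, 126]), (356, [0.568, -0.105, 0.103], [126, 126, 126]), (359, [0.568, -0.113, 0.101], [127, 126, 127]), (362, [0.569, -0.121, 0.099], [126, 126, 127]), (365, [0.569, -0.128, 0.102], [127, 47, 44]), (368, [0.569, -0.136, 0.103], [128, 46, 44]), (371, [0.569, -0.144, 0.099], [128, 48, 45]), (374, [0.569, -0.152, 0.103], [103, 42, 41]), (377, [0.57, -0.16, 0.101], [50, 77, 127]), (380, [0.57, -0.167, 0.103], [51, 77, 127]), (383, [0.57, -0.1
[... 1746 characters left out ...]
127, 126, 127]), (362, [0.548, -0.121, 0.098], [112, 68, 68]), (365, [0.548, -0.129, 0.103], [116, 44, 42]), (368, [0.548, -0.136, 0.104], [126, 46, 43]), (371, [0.548, -0.144, 0.101], [124, 46, 44]), (374, [0.549, -0.152, 0.1], [59, 69, 115]), (377, [0.549, -0.16, 0.099], [48, 68, 114]), (380, [0.549, -0.167, 0.105], [51, 78, 127]), (383, [0.549, -0.176, 0.102], [50, 78, 128]), (386, [0.549, -0.183, 0.105], [52, 109, 62]), (389, [0.549, -0.191, 0.103], [50, 99, 58]), (392, [0.55, -0.2, 0.098], [49, 96, 56]), (395, [0.55, -0.207, 0.104], [53, 115, 63]), (398, [0.551, -0.219, 0.077], [122, 81, 53]), (401, [0.555, -0.241, -0.0], [127, 124, 123]), (404, [0.556, -0.25, -0.004], [126, 126, 127])]
```

View pics/v1.png

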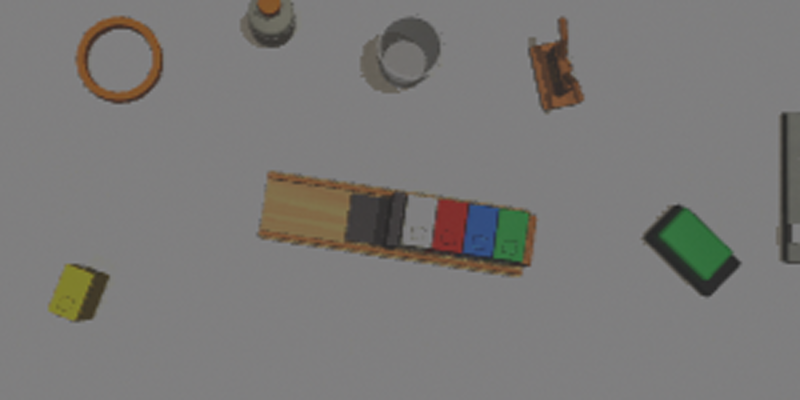

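View pics/v2.png

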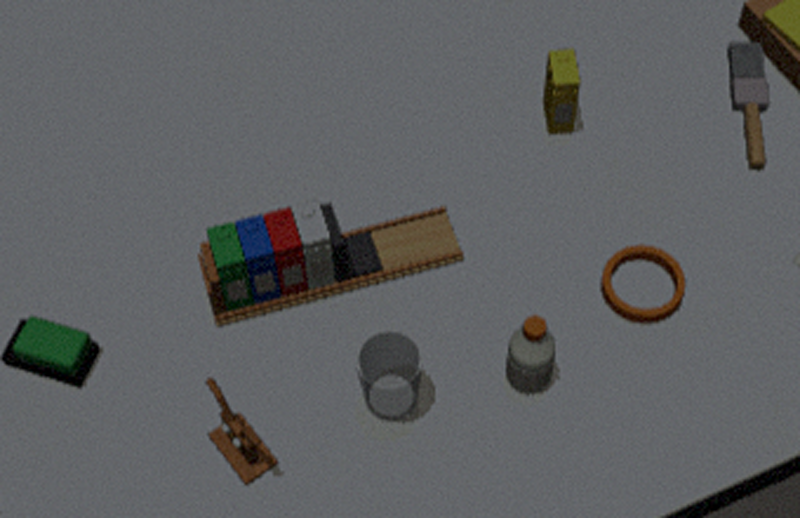

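Top view (crop v1, offset 200,180): from right to left it shows the end plate (crop 530,238), then green, blue, red (450,226), white (420,222), and the bookend plate (397,220). The yellow box is alone at (75,292). The scene view confirms this order: red is third, and yellow goes between red and white. Only the lid label circles stand out on the boxes, and nothing lies near the row.

```bash
cat >> h.py <<'E'
TR=np.radians(-7.0)
def setyaw(deg):
    global TR; TR=np.radians(deg)
def tray_axes(deg=-7.0):
    a=np.radians(deg); return np.array([np.cos(a),np.sin(a)]),np.array([-np.sin(a),np.cos(a)])
def toolR(o): return R.from_euler('xyz',o['orientation'],degrees=True).as_matrix()
def go(x,y,z,yawjaw,o=None):
    """deltas: linear(mm, current tool axes), twist(rad) so jaw axis lies along world angle yawjaw (mod 180)"""
    o=o or get_obs(); T=toolR(o); d=T.T@(np.array([x,y,z])-o['tool_pos'])*1000
    j=np.degrees(np.arctan2(T[1,1],T[0,1])); e=(yawjaw-j+90)%180-90
    return d.round(1), round(np.radians(-e*np.sign(-T[2,0])),4), 'jaw',round(j,2)
def colmasks(im):
    h=cv2.cvtColor(im,cv2.COLOR_RGB2HSV); H,S,V=[h[...,i].astype(int) for i in range(3)]
    return dict(red=((H<8)|(H>172))&(S>120),blue=(H>100)&(H<125)&(S>110),green=(H>50)&(H<80)&(S>90),white=(S<20)&(V>105),yellow=(H>22)&(H<35)&(S>100))
E
python3 - <<'E'
from h import *
o=get_obs(); print(o['clock'],toolR(o).round(3).tolist()); print(tcp_to_grasp)
im=cv2.imread('pics/top0.png')[:,:,::-1].copy(); d=np.load('top0.npy'); W=world('top',d)
top=(W[...,2]>.088)&(W[...,2]<.115)&(d>0)&(W[...,0]<.65)
for k,m in colmasks(im).items():
    m=m&top&((W[...,1]<-.08) if k!='yellow' else (W[...,1]>.15)); P=W[m]
    r=cv2.minAreaRect((P[:,:2]*1000).astype(np.float32)); print(k,m.sum(),np.median(P,0).round(4),P.mean(0).round(4),r)
print('cam',camera_params('wrist')); 
T=o['tool_pos'];c,Rm,t=cam('wrist'); print('wristcam rel tool', toolR(o).T@((-Rm.T@t)-T), (Rm@toolR(o)).round(2).tolist())
E
```

```text
1.5 [[-0.0, -0.408, -0.913], [-0.0, -0.913, 0.408], [-1.0, 0.0, -0.0]]
0.0188
red 205 [ 0.5636 -0.1366  0.1015] [ 0.5629 -0.1372  0.1015] ((563.1656494140625, -137.36447143554688), (27.827741622924805, 49.345821380615234), 83.0760498046875)
blue 200 [ 0.5594 -0.1676  0.1014] [ 0.5595 -0.1675  0.1012] ((559.3650512695312, -167.7427978515625), (28.99834632873535, 48.638526916503906), 82.74199676513672)
green 206 [ 0.5552 -0.1968  0.1013] [ 0.5556 -0.1972  0.1014] ((555.8477172851562, -197.565185546875), (28.683513641357422, 48.99662780761719), 82.56404876708984)
white 195 [ 0.5681 -0.1072  0.101 ] [ 0.567  -0.1069  0.1013] ((566.8870849609375, -106.89643859863281), (27.85173988342285, 47.975093841552734), 83.22600555419922)
yellow 224 [0.4895 0.2315 0.0948] [0.4882 0.2329 0.0949] ((373.493896484375, 413.67596435546875), (48.78922653198242, 485.33758544921875), 32.4516716003418)
cam {'fx': 389.8838445866163, 'fy': 389.8838445866163, 'cx': 313.4652343691806, 'cy': 240.79221735812484, 'rvec': array([-1.61628779,  2.48968133,  0.3494732 ]), 'tvec': array([ 0.67484018, -0.03375138,  0.3896996 ])}
wristcam rel tool [-0.15662035 -0.00032755 -0.07457607] [[-0.0, 1.0, -0.0], [-0.28, 0.0, 0.96], [0.96, 0.0, 0.28]]
```

```bash
python3 -m pendant '[{"claw":87.6,"linear":[0,27,-28],"twist":0},{"claw":87.6,"linear":[0,27,-28],"twist":0},{"claw":87.6,"linear":[0,27,-28],"twist":0},{"claw":87.6,"linear":[0,27,-28],"twist":0},{"claw":87.6,"linear":[0,27,-28],"twist":0},{"claw":87.6,"linear":[0,27,-28],"twist":0},{"claw":87.6,"linear":[0,27,-28],"twist":0},{"claw":87.6,"linear":[0,27,-28],"twist":0},{"claw":87.6,"linear":[0,27,-28],"twist":0},{"claw":87.6,"linear":[0,27,-28],"twist":0}]'
python3 -m pendant '[{"claw":87.6,"linear":[0,27,-28],"twist":0},{"claw":87.6,"linear":[0,27,-28],"twist":0},{"claw":87.6,"linear":[0,27,-28],"twist":0},{"claw":87.6,"linear":[0,27,-28],"twist":0},{"claw":87.6,"linear":[0,27,-28],"twist":0},{"claw":87.6,"linear":[0,27,-28],"twist":0},{"claw":87.6,"linear":[0,27,-28],"twist":0},{"claw":87.6,"linear":[0,27,-28],"twist":0},{"claw":87.6,"linear":[0,27,-28],"twist":0},{"claw":87.6,"linear":[0,0,0],"twist":0}]'
python3 -c "
from h import *
print(go(.567,-.107,.14,-7), get_obs()['joint_pos'].round(1))"
```

```text
clock: 2.33
tool_pos: [0.4211, 0.2539, 0.227]
orientation: [-106.8, 89.9, 49.2]
force: [1.1, 0.4, -0.6]
opening: 0.0876
clock: 3.17
tool_pos: [0.5533, -0.0741, 0.2262]
orientation: [101.2, 89.9, -103.1]
force: [0.8, 1.4, 0.7]
opening: 0.0877
(array([ 86.3,  24.2, -26. ]), np.float64(1.2689), 'jaw', np.float64(-114.29)) [ 12.5   9.6 -14.3   0.1 -66.1  53.2]
```

```bash
python3 -m pendant '[{"claw":87.6,"linear":[0,24.2,-26],"twist":0},{"claw":87.6,"linear":[5,0,0],"twist":0.12},{"claw":87.6,"linear":[5,0,0],"twist":0.12},{"claw":87.6,"linear":[5,0,0],"twist":0.12},{"claw":87.6,"linear":[5,0,0],"twist":0.12},{"claw":87.6,"linear":[5,0,0],"twist":0.12},{"claw":87.6,"linear":[5,0,0],"twist":0.12},{"claw":87.6,"linear":[5,0,0],"twist":0.12},{"claw":87.6,"linear":[5,0,0],"twist":0.12},{"claw":87.6,"linear":[5,0,0],"twist":0.12}]'
python3 -m pendant '[{"claw":87.6,"linear":[0,0,0],"twist":0.12},{"claw":87.6,"linear":[0,0,0],"twist":0.069},{"claw":87.6,"linear":[0,0,0],"twist":0},{"claw":87.6,"linear":[0,0,0],"twist":0},{"claw":87.6,"linear":[0,0,0],"twist":0},{"claw":87.6,"linear":[0,0,0],"twist":0},{"claw":87.6,"linear":[0,0,0],"twist":0},{"claw":87.6,"linear":[0,0,0],"twist":0},{"claw":87.6,"linear":[0,0,0],"twist":0},{"claw":87.6,"linear":[0,0,0],"twist":0}]'
python3 - <<'E'
from h import *
o=get_obs(); cp=cam('wrist'); im,d=snapshot('wrist'); W=world('wrist',d,cp); save('w1',im)
top=(W[...,2]>.085)&(W[...,2]<.115)&(d>0)&(W[...,0]<.65)
print(im.mean(), go(.567,-.107,.0512,-7,o))
for k,m in colmasks(im).items():
    m=m&top; P=W[m]
    if len(P)>30: r=cv2.minAreaRect((P[:,:2]*1000).astype(np.float32)); print(k,m.sum(),P.mean(0).round(4),r)
m=(W[...,2]>.078)&(W[...,2]<.092)&(d>0)&(W[...,0]<.65)&(W[...,1]>-.13)&(im.max(-1)<100)
P=W[m]; print('dark',len(P), cv2.minAreaRect((P[:,:2]*1000).astype(np.float32)) if len(P) else 0)
E
```

```text
clock: 4.0
tool_pos: [0.5657, -0.1016, 0.1814]
orientation: [-97.2, 90.0, -3.5]
force: [0.6, 0.1, 0.2]
opening: 0.0879
clock: 4.83
tool_pos: [0.5658, -0.1016, 0.1816]
orientation: [-69.7, 90.0, 13.5]
force: [0.1, -0.0, 0.0]
opening: 0.0876
120.25344618055556 (array([130.4,  -1.9,  -5.2]), np.float64(0.0045), 'jaw', np.float64(173.26))
red 3847 [ 0.5639 -0.137   0.0994] ((564.1253051757812, -136.20855712890625), (30.74725914001465, 50.000789642333984), 83.14765930175781)
blue 4234 [ 0.5604 -0.1668  0.0995] ((560.4102172851562, -166.45932006835938), (30.17664337158203, 49.58125305175781), 83.45697021484375)
green 4712 [ 0.5565 -0.1965  0.0996] ((556.6323852539062, -196.13014221191406), (29.934860229492188, 49.74283218383789), 83.48028564453125)
white 1405 [ 0.5666 -0.1145  0.0994] ((567.408935546875, -106.80596160888672), (28.3626651763916, 48.178958892822266), 83.14838409423828)
dark 891 ((570.62841796875, -83.99356079101562), (11.985441207885742, 53.68232345581055), 83.51541137695312)
```

View pics/w1.png

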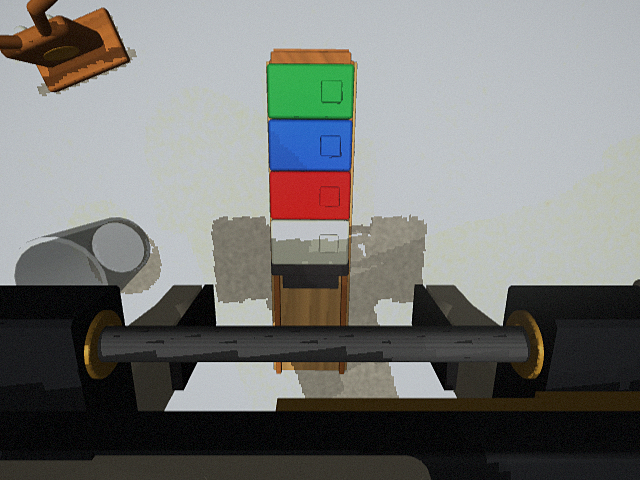

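The wrist view confirms the row: green (310,90), blue (310,145), red (310,195), white (310,242), and the bookend at (310,270), about 2 mm open. Tool z runs along tray +y. Next I descend on white, grip it, and slide it with the bookend.

```bash
python3 -m pendant '[{"claw":87.6,"linear":[0,-2.4,-4.7],"twist":0.0045},{"claw":87.6,"linear":[25,0,0],"twist":0},{"claw":87.6,"linear":[25,0,0],"twist":0},{"claw":87.6,"linear":[25,0,0],"twist":0},{"claw":87.6,"linear":[20,0,0],"twist":0},{"claw":87.6,"linear":[15,0,0],"twist":0},{"claw":87.6,"linear":[10,0,0],"twist":0},{"claw":87.6,"linear":[10,0,0],"twist":0},{"claw":87.6,"linear":[0,0,0],"twist":0},{"claw":87.6,"linear":[0,0,0],"twist":0}]'
python3 -c "
from h import *
print(go(.5676,-.1066,.0512,-7))"
python3 -m pendant '[{"claw":45,"linear":[0,0,0],"twist":0},{"claw":45,"linear":[0,0,0],"twist":0},{"claw":45,"linear":[0,0,0],"twist":0},{"claw":45,"linear":[0,0,0],"twist":0},{"claw":45,"linear":[0,0,0],"twist":0},{"claw":45,"linear":[0,0,0],"twist":0},{"claw":45,"linear":[0,0,0],"twist":0},{"claw":45,"linear":[0,0,0],"twist":0},{"claw":45,"linear":[0,0,0],"twist":0},{"claw":45,"linear":[0,0,0],"twist":0}]'
```

```text
clock: 5.72
tool_pos: [0.5677, -0.1067, 0.0516]
orientation: [137.1, 90.0, -139.9]
force: [0.3, -0.7, 0.4]
opening: 0.0875
(array([0.4, 0.1, 0.1]), np.float64(-0.0002), 'jaw', np.float64(172.99))
clock: 6.55
tool_pos: [0.5677, -0.1065, 0.0518]
orientation: [-91.6, 90.0, -8.6]
force: [-0.2, -0.1, 2.4]
opening: 0.0501
```

```bash
python3 -m pendant '[{"claw":45,"linear":[0,0,2],"twist":0},{"claw":45,"linear":[0,0,4],"twist":0},{"claw":45,"linear":[0,0,4],"twist":0},{"claw":45,"linear":[0,0,4],"twist":0},{"claw":45,"linear":[0,0,4],"twist":0},{"claw":45,"linear":[0,0,4],"twist":0},{"claw":45,"linear":[0,0,4],"twist":0},{"claw":45,"linear":[0,0,4],"twist":0},{"claw":45,"linear":[0,0,4],"twist":0},{"claw":45,"linear":[0,0,1.5],"twist":0}]'
python3 - <<'E'
from h import *
o=get_obs();print(o['tool_pos'],o['force'],o['opening'])
n='top'; im,d=snapshot(n); W=world(n,d)
top=(W[...,2]>.088)&(W[...,2]<.115)&(d>0)&(W[...,0]<.65)
for k,m in colmasks(im).items():
    m=m&top&(W[...,1]<0); P=W[m]
    if len(P)>30:print(k,m.sum(),P.mean(0).round(4),cv2.minAreaRect((P[:,:2]*1000).astype(np.float32)))
E
```

```text
clock: 7.38
tool_pos: [0.5719, -0.0722, 0.0517]
orientation: [176.9, 89.9, -100.1]
force: [0.4, -8.7, 2.3]
opening: 0.0497
[ 0.57191418 -0.07221027  0.05174766] [ 0.44674184 -8.65041345  2.25189584] 0.04965002657814973
blue 177 [ 0.5564 -0.1692  0.1009] ((558.978271484375, -167.73355102539062), (28.886817932128906, 49.12513732910156), 82.73467254638672)
green 208 [ 0.5555 -0.1971  0.1016] ((555.5028686523438, -197.25657653808594), (28.806453704833984, 49.658870697021484), 81.87890625)
```

```bash
python3 -m pendant '[{"claw":45,"linear":[0,0,1],"twist":0},{"claw":45,"linear":[0,0,0],"twist":0},{"claw":45,"linear":[0,0,0],"twist":0},{"claw":87.6,"linear":[0,0,0],"twist":0},{"claw":87.6,"linear":[0,0,0],"twist":0},{"claw":87.6,"linear":[0,0,0],"twist":0},{"claw":87.6,"linear":[0,0,0],"twist":0},{"claw":87.6,"linear":[0,0,0],"twist":0},{"claw":87.6,"linear":[0,0,0],"twist":0},{"claw":87.6,"linear":[-5,0,0],"twist":0}]'
python3 -m pendant '[{"claw":87.6,"linear":[-20,0,0],"twist":0},{"claw":87.6,"linear":[-30,0,0],"twist":0},{"claw":87.6,"linear":[-35,0,0],"twist":0},{"claw":87.6,"linear":[-35,0,0],"twist":0},{"claw":87.6,"linear":[-30,0,0],"twist":0},{"claw":87.6,"linear":[-20,0,0],"twist":0},{"claw":87.6,"linear":[0,0,0],"twist":0},{"claw":87.6,"linear":[0,0,0],"twist":0},{"claw":87.6,"linear":[0,0,0],"twist":0},{"claw":87.6,"linear":[0,0,0],"twist":0}]'
cat >> h.py <<'E'
def wristrow(name,draw=True):
    o=get_obs(); cp=cam('wrist'); im,d=snapshot('wrist'); W=world('wrist',d,cp); save(name,im)
    top=(W[...,2]>.085)&(W[...,2]<.115)&(d>0)&(W[...,0]<.65)
    M=colmasks(im); h=cv2.cvtColor(im,cv2.COLOR_RGB2HSV); M['white']=(h[...,1]<40)&(h[...,2]>90); out={}
    M['dark']=im.max(-1)<100
    for k,m in M.items():
        t=top if k!='dark' else (W[...,2]>.078)&(W[...,2]<.092)&(d>0)
        m=(m&t&(W[...,1]<.3)&(W[...,1]>-.3)&(W[...,0]>.45)&(W[...,0]<.65)).astype(np.uint8)
        n,l,s,c=cv2.connectedComponentsWithStats(m)
        if n<2: continue
        i=1+s[1:,4].argmax(); P=W[l==i]
        if len(P)<200: continue
        r=cv2.minAreaRect((P[:,:2]*1000).astype(np.float32)); out[k]=r; print(k,len(P),np.round(r[0],1),np.round(r[1],1),round(r[2],1),P[:,2].mean().round(4))
    return im,d,W,o
E
python3 - <<'E'
from h import *
wristrow('w2'); o=get_obs(); print(o['tool_pos'],go(.4892,.2322,o['tool_pos'][2],-20.5))
n='top'; im,d=snapshot(n); W=world(n,d); save('top2',im)
top=(W[...,2]>.088)&(W[...,2]<.115)&(d>0)&(W[...,0]<.65)
for k,m in colmasks(im).items():
    m=m&top&(W[...,1]<.3); P=W[m]
    if len(P)>30:print(k,m.sum(),P.mean(0).round(4),cv2.minAreaRect((P[:,:2]*1000).astype(np.float32)))
E
```

```text
clock: 8.27
tool_pos: [0.5713, -0.0703, 0.0558]
orientation: [100.6, 89.9, -176.4]
force: [-0.1, 0.8, 0.2]
opening: 0.0863
clock: 9.1
tool_pos: [0.5713, -0.0704, 0.2255]
orientation: [100.0, 89.9, -177.0]
force: [0.1, -0.1, 0.2]
opening: 0.0879
red 3019 [ 564.2 -136.7] [28.8 50. ] 83.0 0.0995
blue 3374 [ 560.5 -166.5] [29.5 49.8] 82.9 0.0994
green 3705 [ 556.7 -196.4] [29.7 49.7] 83.0 0.0995
white 2467 [572.  -71.6] [30.2 49.3] 82.8 0.0994
dark 615 [574.7 -50.4] [11.6 53.2] 82.8 0.0844
[ 0.57132361 -0.07037984  0.22536569] (array([1.000e-01, 1.185e+02, 2.903e+02]), np.float64(0.2352), 'jaw', np.float64(172.98))
blue 103 [ 0.5479 -0.1691  0.1013] ((552.2250366210938, -167.293701171875), (29.123762130737305, 34.85736846923828), 83.13021087646484)
green 198 [ 0.5548 -0.1976  0.1012] ((555.7750854492188, -197.41867065429688), (29.13254165649414, 49.45066833496094), 81.96707153320312)
```

```bash
python3 -m pendant '[{"claw":87.6,"linear":[0,13,38],"twist":0},{"claw":87.6,"linear":[0,13,38],"twist":0},{"claw":87.6,"linear":[0,13,38],"twist":0},{"claw":87.6,"linear":[0,13,38],"twist":0},{"claw":87.6,"linear":[0,13,38],"twist":0},{"claw":87.6,"linear":[0,13,38],"twist":0},{"claw":87.6,"linear":[0,13,38],"twist":0},{"claw":87.6,"linear":[0,13,38],"twist":0},{"claw":87.6,"linear":[0,13,38],"twist":0},{"claw":87.6,"linear":[0,0,8],"twist":0}]'
python3 -m pendant '[{"claw":87.6,"linear":[0,0,0],"twist":0.118},{"claw":87.6,"linear":[0,0,0],"twist":0.117},{"claw":87.6,"linear":[0,0,0],"twist":0},{"claw":87.6,"linear":[0,0,0],"twist":0},{"claw":87.6,"linear":[0,0,0],"twist":0},{"claw":87.6,"linear":[0,0,0],"twist":0},{"claw":87.6,"linear":[0,0,0],"twist":0},{"claw":87.6,"linear":[0,0,0],"twist":0},{"claw":87.6,"linear":[0,0,0],"twist":0},{"claw":87.6,"linear":[0,0,0],"twist":0}]'
python3 - <<'E'
from h import *
wristrow('w3'); o=get_obs(); print(o['tool_pos'],go(.4892,.2322,.0452,-20.5))
E
```

```text
clock: 10.03
tool_pos: [0.4973, 0.296, 0.2256]
orientation: [121.6, 90.0, -155.2]
force: [1.0, -0.5, 0.4]
opening: 0.0876
clock: 10.87
tool_pos: [0.4987, 0.2913, 0.2266]
orientation: [-7.7, 90.0, 61.8]
force: [0.7, 0.7, 0.7]
opening: 0.0876
yellow 2784 [489.7 232.9] [29.7 49.5] 70.9 0.0935
[0.49868175 0.29125699 0.2266248 ] (array([181.4, -11.8, -58.7]), np.float64(0.0005), 'jaw', np.float64(159.53))
```

```bash
python3 -m pendant '[{"claw":87.6,"linear":[0,-6,-29],"twist":0},{"claw":87.6,"linear":[0,-6,-28.9],"twist":0},{"claw":87.6,"linear":[20,0,0],"twist":-0.024},{"claw":87.6,"linear":[30,0,0],"twist":0},{"claw":87.6,"linear":[35,0,0],"twist":0},{"claw":87.6,"linear":[35,0,0],"twist":0},{"claw":87.6,"linear":[30,0,0],"twist":0},{"claw":87.6,"linear":[20,0,0],"twist":0},{"claw":87.6,"linear":[11.4,0,0],"twist":0},{"claw":87.6,"linear":[0,0,0],"twist":0}]'
python3 -c "
from h import *
print(go(.4897,.2329,.0452,-19.1))"
python3 -m pendant '[{"claw":45,"linear":[0,0,0],"twist":0},{"claw":45,"linear":[0,0,0],"twist":0},{"claw":45,"linear":[0,0,0],"twist":0},{"claw":45,"linear":[0,0,0],"twist":0},{"claw":45,"linear":[0,0,0],"twist":0},{"claw":45,"linear":[0,0,0],"twist":0},{"claw":45,"linear":[0,0,0],"twist":0},{"claw":45,"linear":[0,0,0],"twist":0},{"claw":45,"linear":[0,0,0],"twist":0},{"claw":45,"linear":[0,0,0],"twist":0}]'
python3 -c "
from h import *
print(go(.4897,.2329,.0452,-19.1))"
```

```text
clock: 11.75
tool_pos: [0.4882, 0.2316, 0.0424]
orientation: [150.7, 89.7, -138.4]
force: [0.3, 0.1, 0.2]
opening: 0.0876
(array([-2.8, -1. ,  1.7]), np.float64(-0.0004), 'jaw', np.float64(160.88))
clock: 12.58
tool_pos: [0.4898, 0.2331, 0.0456]
orientation: [-33.6, 90.0, 37.3]
force: [-2.4, -0.3, 5.7]
opening: 0.0497
(array([ 0.4,  0. , -0.2]), np.float64(0.0001), 'jaw', np.float64(160.9))
```

```bash
python3 -m pendant '[{"claw":45,"linear":[-10,0,0],"twist":0},{"claw":45,"linear":[-20,0,0],"twist":0},{"claw":45,"linear":[-30,0,0],"twist":0},{"claw":45,"linear":[-30,0,0],"twist":0},{"claw":45,"linear":[-30,0,0],"twist":0},{"claw":45,"linear":[-20,0,0],"twist":0},{"claw":45,"linear":[-10,0,0],"twist":-0.1},{"claw":45,"linear":[0,0,0],"twist":-0.111},{"claw":45,"linear":[0,0,0],"twist":0},{"claw":45,"linear":[0,0,0],"twist":0}]'
python3 -c "
from h import *
print(go(.5681,-.1042,.195,-7))"
```

```text
clock: 13.42
tool_pos: [0.4892, 0.2326, 0.1952]
orientation: [101.3, 90.0, -175.9]
force: [1.1, 0.7, -1.3]
opening: 0.0496
(array([ 2.000e-01, -1.206e+02, -3.242e+02]), np.float64(-0.0038), 'jaw', np.float64(172.78))
```

```bash
python3 -m pendant '[{"claw":45,"linear":[0,-6,-17],"twist":-0.0038},{"claw":45,"linear":[0,-13,-35],"twist":0},{"claw":45,"linear":[0,-13,-35],"twist":0},{"claw":45,"linear":[0,-13,-35],"twist":0},{"claw":45,"linear":[0,-13,-35],"twist":0},{"claw":45,"linear":[0,-13,-35],"twist":0},{"claw":45,"linear":[0,-13,-35],"twist":0},{"claw":45,"linear":[0,-13,-35],"twist":0},{"claw":45,"linear":[0,-13,-35],"twist":0},{"claw":45,"linear":[0,-10.6,-27],"twist":0}]'
python3 -m pendant '[{"claw":45,"linear":[0,0,0],"twist":0},{"claw":45,"linear":[0,0,0],"twist":0},{"claw":45,"linear":[0,0,0],"twist":0},{"claw":45,"linear":[0,0,0],"twist":0},{"claw":45,"linear":[0,0,0],"twist":0},{"claw":45,"linear":[0,0,0],"twist":0},{"claw":45,"linear":[0,0,0],"twist":0},{"claw":45,"linear":[0,0,0],"twist":0},{"claw":45,"linear":[0,0,0],"twist":0},{"claw":45,"linear":[0,0,0],"twist":0}]'
python3 - <<'E'
from h import *
im,d,W,o=wristrow('w4'); print(go(.5681,-.1042,.195,-7),o['force'])
# yellow held box top
m=colmasks(im)['yellow']&(d>0); P=W[m]; print(m.sum(), np.percentile(P,[2,50,98],axis=0).round(4).tolist() if m.sum() else 0)
E
```

```text
clock: 14.25
tool_pos: [0.5706, -0.1057, 0.1944]
orientation: [106.7, 89.9, -170.4]
force: [1.0, 1.6, 0.1]
opening: 0.0502
clock: 15.08
tool_pos: [0.5709, -0.1029, 0.1952]
orientation: [-82.6, 90.0, 0.6]
force: [-0.5, -0.4, -1.8]
opening: 0.0496
red 3435 [ 564.1 -136.4] [30.1 50.1] 83.2 0.0994
blue 3808 [ 560.3 -166.3] [30.2 49.8] 83.5 0.0995
green 4185 [ 556.7 -196.5] [29.5 49.7] 82.9 0.0995
(array([ 0.2,  2.7, -1.5]), np.float64(0.0036), 'jaw', np.float64(173.2)) [-0.50715662 -0.38707105 -1.80084197]
15284 [[0.5449, -0.1328, 0.1577], [0.5699, -0.1162, 0.2347], [0.5949, -0.0926, 0.2947]]
```

View pics/w4.png

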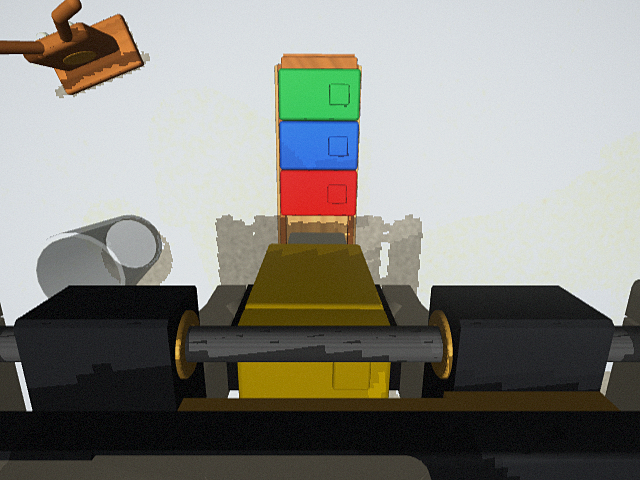

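The wrist view shows the yellow box held straight above the slot (face at 320,270), with red at (318,192) and the tray floor showing between them. I'll check its face for tilt and offset.

```bash
python3 - <<'E'
from h import *
o=get_obs(); cp=cam('wrist'); im,d=snapshot('wrist'); W=world('wrist',d,cp)
u,v=tray_axes(-7); m=colmasks(im)['yellow']&(d>0)&(W[...,2]<.238)&(W[...,2]>.155); P=W[m]; T=o['tool_pos'][:2]
a=(P[:,:2]-T)@v; b=(P[:,:2]-T)@u
A=np.c_[np.ones(len(P)),P[:,2]-.15,b]; k=np.linalg.lstsq(A,a,rcond=None)[0]; r=a-A@k; g=abs(r)<.002
k=np.linalg.lstsq(A[g],a[g],rcond=None)[0]; print('face rel tool at bottom(mm), slope z, slope x',k[0]*1e3,k[1],k[2],len(P), (a[g]-A[g]@k).std())
print('x range',np.percentile(b,[1,99]))
E
```

```text
face rel tool at bottom(mm), slope z, slope x -15.18599307306828 0.004966931525936796 -0.0020957473688949938 8116 0.00034913125493918356
x range [-0.02408526  0.02375129]
```

```bash
python3 -m pendant '[{"claw":45,"linear":[0,2.7,-1.5],"twist":0.0036},{"claw":45,"linear":[0,0,0],"twist":0},{"claw":45,"linear":[0,0,0],"twist":0},{"claw":45,"linear":[10,0,0],"twist":0},{"claw":45,"linear":[10,0,0],"twist":0},{"claw":45,"linear":[10,0,0],"twist":0},{"claw":45,"linear":[5,0,0],"twist":0},{"claw":45,"linear":[2,0,0],"twist":0},{"claw":45,"linear":[0,0,0],"twist":0},{"claw":45,"linear":[0,0,0],"twist":0}]'
python3 - <<'E'
from h import *
o=get_obs(); print(go(.5681,-.1042,.0516,-7,o), o['force'])
im,d,W,o=wristrow('w5')
E
```

```text
clock: 16.02
tool_pos: [0.5682, -0.1043, 0.1581]
orientation: [150.4, 90.0, -126.6]
force: [0.0, 0.2, -0.8]
opening: 0.0497
(array([1.065e+02, 1.000e-01, 2.000e-01]), np.float64(0.0), 'jaw', np.float64(173.0)) [ 0.03903095  0.2099177  -0.84996065]
red 4553 [ 564.  -136.7] [29.5 50. ] 82.9 0.0995
blue 5173 [ 560.3 -166.2] [30.4 49.8] 82.8 0.0995
green 5767 [ 556.6 -196.3] [29.5 49.8] 83.1 0.0995
```

```bash
python3 -m pendant '[{"claw":45,"linear":[8,0,0],"twist":0},{"claw":45,"linear":[12,0,0],"twist":0},{"claw":45,"linear":[12,0,0],"twist":0},{"claw":45,"linear":[12,0,0],"twist":0},{"claw":45,"linear":[12,0,0],"twist":0},{"claw":45,"linear":[12,0,0],"twist":0},{"claw":45,"linear":[12,0,0],"twist":0},{"claw":45,"linear":[12,0,0],"twist":0},{"claw":45,"linear":[6,0,0],"twist":0},{"claw":45,"linear":[0,0,0],"twist":0}]'
python3 - <<'E'
from h import *
o=get_obs(); print(go(.5681,-.1042,.0516,-7,o), o['force'])
E
```

```text
clock: 16.9
tool_pos: [0.5671, -0.1043, 0.0586]
orientation: [100.3, 89.9, -176.7]
force: [0.0, 0.0, -2.2]
opening: 0.0498
(array([ 7. , -1. ,  0.3]), np.float64(-0.0003), 'jaw', np.float64(172.98)) [ 0.02202786  0.00430372 -2.22794124]
```

```bash
python3 -m pendant '[{"claw":45,"linear":[1.5,0,0],"twist":0},{"claw":45,"linear":[1.5,0,0],"twist":0},{"claw":45,"linear":[1.5,0,0],"twist":0},{"claw":45,"linear":[1,0,0],"twist":0},{"claw":45,"linear":[1,0,0],"twist":0},{"claw":45,"linear":[1,0,0],"twist":0},{"claw":45,"linear":[0.5,0,0],"twist":0},{"claw":45,"linear":[0,0,0],"twist":0},{"claw":45,"linear":[0,0,0],"twist":0},{"claw":45,"linear":[0,0,0],"twist":0}]'
python3 - <<'E'
from h import *
o=get_obs(); print(go(.5681,-.1042,.0516,-7,o), o['force'])
E
```

```text
clock: 17.73
tool_pos: [0.5682, -0.1043, 0.0522]
orientation: [-88.3, 90.0, -5.3]
force: [0.4, 0.6, -0.9]
opening: 0.0498
(array([0.6, 0.1, 0.1]), np.float64(-0.0001), 'jaw', np.float64(172.99)) [ 0.36738122  0.60727544 -0.86734559]
```

```bash
python3 -m pendant '[{"claw":45,"linear":[0.2,0,0],"twist":0},{"claw":45,"linear":[0.2,0,0],"twist":0},{"claw":45,"linear":[0.2,0,0],"twist":0},{"claw":45,"linear":[0.2,0,0],"twist":0},{"claw":45,"linear":[0,0,0],"twist":0},{"claw":45,"linear":[0,0,0],"twist":0},{"claw":45,"linear":[0,0,0],"twist":0},{"claw":45,"linear":[0,0,0],"twist":0},{"claw":45,"linear":[0,0,0],"twist":0},{"claw":45,"linear":[0,0,0],"twist":0}]'
```

```text
clock: 18.57
tool_pos: [0.5681, -0.1043, 0.0517]
orientation: [-105.0, 90.0, -22.0]
force: [-2.8, 0.3, 5.4]
opening: 0.0498
```

```bash
python3 -m pendant '[{"claw":60,"linear":[0,0,0],"twist":0},{"claw":87.6,"linear":[0,0,0],"twist":0},{"claw":87.6,"linear":[0,0,0],"twist":0},{"claw":87.6,"linear":[0,0,0],"twist":0},{"claw":87.6,"linear":[0,0,0],"twist":0},{"claw":87.6,"linear":[0,0,0],"twist":0},{"claw":87.6,"linear":[0,0,0],"twist":0},{"claw":87.6,"linear":[0,0,0],"twist":0},{"claw":87.6,"linear":[-5,0,0],"twist":0},{"claw":87.6,"linear":[-15,0,0],"twist":0}]'
python3 -m pendant '[{"claw":87.6,"linear":[-25,0,0],"twist":0},{"claw":87.6,"linear":[-35,0,0],"twist":0},{"claw":87.6,"linear":[-35,0,0],"twist":0},{"claw":87.6,"linear":[-25,0,0],"twist":0},{"claw":87.6,"linear":[0,0,30],"twist":0},{"claw":87.6,"linear":[0,0,30],"twist":0},{"claw":87.6,"linear":[0,0,0],"twist":0},{"claw":87.6,"linear":[0,0,0],"twist":0},{"claw":87.6,"linear":[0,0,0],"twist":0},{"claw":87.6,"linear":[0,0,0],"twist":0}]'
python3 - <<'E'
from h import *
im,d,W,o=wristrow('w6'); print(o['tool_pos'], o['force'])
E
```

```text
clock: 19.4
tool_pos: [0.5666, -0.1043, 0.0699]
orientation: [99.0, 89.8, -178.1]
force: [0.1, -0.1, -0.2]
opening: 0.0875
clock: 20.23
tool_pos: [0.5752, -0.0452, 0.1913]
orientation: [122.5, 90.0, -154.6]
force: [-0.0, -0.7, -0.6]
opening: 0.0876
red 4258 [ 564.1 -136.5] [29.1 49.8] 83.0 0.0996
blue 4848 [ 560.4 -166.5] [30.9 49.7] 83.1 0.0996
green 1308 [ 558.1 -185. ] [ 7.8 49.8] 83.0 0.0992
white 3422 [572.1 -71.3] [30.3 49.5] 83.3 0.0994
yellow 3756 [ 568.  -104.4] [29.6 49.6] 83.0 0.0995
dark 855 [574.9 -50. ] [11.  53.6] 81.8 0.0845
[ 0.57518734 -0.04523537  0.19133423] [-0.03888946 -0.70470418 -0.6252994 ]
```

View pics/w6.png

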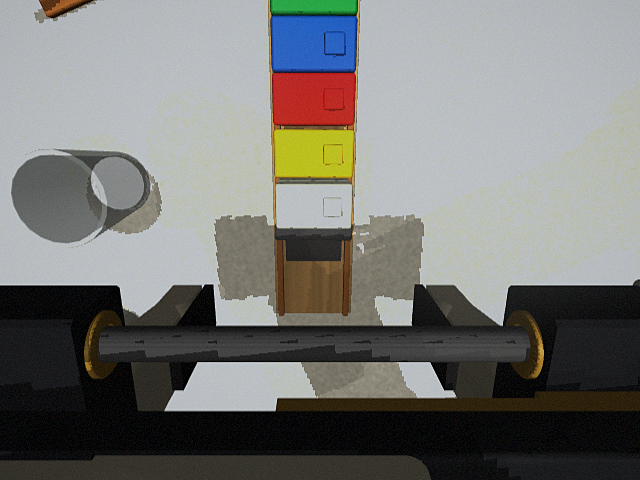

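```bash
python3 -m pendant '[{"claw":87.6,"linear":[20,0,0],"twist":0},{"claw":87.6,"linear":[30,0,0],"twist":0},{"claw":87.6,"linear":[30,0,0],"twist":0},{"claw":87.6,"linear":[25,0,0],"twist":0},{"claw":87.6,"linear":[20,0,0],"twist":0},{"claw":87.6,"linear":[12,0,0],"twist":0},{"claw":87.6,"linear":[8,0,0],"twist":0},{"claw":87.6,"linear":[0,0,0],"twist":0},{"claw":87.6,"linear":[0,0,0],"twist":0},{"claw":87.6,"linear":[0,0,0],"twist":0}]'
python3 -m pendant '[{"claw":48,"linear":[0,0,0],"twist":0},{"claw":48,"linear":[0,0,0],"twist":0},{"claw":48,"linear":[0,0,0],"twist":0},{"claw":48,"linear":[0,0,0],"twist":0},{"claw":48,"linear":[0,0,0],"twist":0},{"claw":48,"linear":[0,0,0],"twist":0},{"claw":48,"linear":[0,0,0],"twist":0},{"claw":48,"linear":[0,0,0],"twist":0},{"claw":48,"linear":[0,0,0],"twist":0},{"claw":48,"linear":[0,0,0],"twist":0}]'
```

```text
clock: 21.12
tool_pos: [0.5761, -0.0449, 0.0473]
orientation: [-78.9, 89.9, 4.1]
force: [0.3, -0.4, -0.6]
opening: 0.0879
clock: 21.95
tool_pos: [0.5755, -0.0447, 0.0465]
orientation: [-79.4, 90.0, 3.6]
force: [0.1, 0.1, 3.0]
opening: 0.0534
```

```bash
python3 -m pendant '[{"claw":48,"linear":[0,0,-0.7],"twist":0},{"claw":48,"linear":[0,0,-0.7],"twist":0},{"claw":48,"linear":[0,0,-0.7],"twist":0},{"claw":48,"linear":[0,0,-0.7],"twist":0},{"claw":48,"linear":[0,0,-0.7],"twist":0},{"claw":48,"linear":[0,0,-0.7],"twist":0},{"claw":48,"linear":[0,0,-0.7],"twist":0},{"claw":48,"linear":[0,0,-0.6],"twist":0},{"claw":48,"linear":[0,0,0],"twist":0},{"claw":48,"linear":[0,0,0],"twist":0}]'
python3 - <<'E'
from h import *
o=get_obs(); u,v=tray_axes(-7); print((o['tool_pos'][:2]-[.5755,-.0447])@v*1e3, o['force'][:2]@v,o['force'])
im,d,W,o=wristrow('w7')
E
```

```text
clock: 22.78
tool_pos: [0.5751, -0.0488, 0.0466]
orientation: [-24.3, 89.9, 58.7]
force: [-2.1, 9.2, 4.1]
opening: 0.0537
-4.092680573242875 8.869080454711158 [-2.08821736  9.19208655  4.09740155]
red 25662 [ 563.9 -136.4] [30.2 50.2] 83.0 0.0996
blue 1001 [ 562.  -151.7] [ 1.4 49.1] 83.0 0.0978
white 12468 [571.  -78.6] [23.6 50. ] 83.5 0.0996
yellow 20009 [ 567.9 -104.7] [30.5 50. ] 82.9 0.0995
dark 475 [546.9 -40.1] [12.7  4.4] 82.2 0.0896
```

```bash
python3 -m pendant '[{"claw":48,"linear":[0,0,-0.5],"twist":0},{"claw":48,"linear":[0,0,-0.5],"twist":0},{"claw":48,"linear":[0,0,-0.5],"twist":0},{"claw":48,"linear":[0,0,-0.5],"twist":0},{"claw":48,"linear":[0,0,-0.3],"twist":0},{"claw":48,"linear":[0,0,0],"twist":0},{"claw":48,"linear":[0,0,0],"twist":0},{"claw":48,"linear":[0,0,0],"twist":0},{"claw":48,"linear":[0,0,0],"twist":0},{"claw":48,"linear":[0,0,0],"twist":0}]'
python3 - <<'E'
from h import *
o=get_obs(); u,v=tray_axes(-7); print((o['tool_pos'][:2]-[.5755,-.0447])@v*1e3, o['force'][:2]@v,o['force'])
im,d,W,o=wristrow('w8')
E
```

```text
clock: 23.67
tool_pos: [0.5748, -0.0508, 0.0465]
orientation: [-21.1, 89.9, 61.9]
force: [-1.3, 10.9, 3.7]
opening: 0.0536
-6.137781756053388 10.653042532180843 [-1.26318937 10.88814517  3.65129122]
red 25230 [ 563.9 -136.7] [30.1 50.5] 82.7 0.0996
blue 2661 [ 561.9 -152.7] [ 3.2 50.1] 82.7 0.0989
white 12464 [570.8 -80.6] [23.6 50.1] 83.5 0.0996
yellow 19774 [ 567.6 -106.4] [30.4 50.3] 83.0 0.0995
dark 481 [546.6 -42.5] [12.6  4.5] 82.4 0.0896
```

```bash
python3 -m pendant '[{"claw":48,"linear":[0,0,-0.4],"twist":0},{"claw":48,"linear":[0,0,-0.4],"twist":0},{"claw":48,"linear":[0,0,-0.2],"twist":0},{"claw":48,"linear":[0,0,0],"twist":0},{"claw":48,"linear":[0,0,0],"twist":0},{"claw":48,"linear":[0,0,0],"twist":0},{"claw":48,"linear":[0,0,0],"twist":0},{"claw":48,"linear":[0,0,0],"twist":0},{"claw":48,"linear":[0,0,0],"twist":0},{"claw":48,"linear":[0,0,0],"twist":0}]'
python3 - <<'E'
from h import *
o=get_obs(); u,v=tray_axes(-7); print((o['tool_pos'][:2]-[.5755,-.0447])@v*1e3, o['force'][:2]@v,o['force'])
im,d,W,o=wristrow('w9')
E
```

```text
clock: 24.55
tool_pos: [0.5748, -0.0514, 0.0465]
orientation: [-20.4, 89.9, 62.6]
force: [-1.9, 12.7, 4.4]
opening: 0.0542
-6.719386485149159 12.351577461211118 [-1.9091478  12.67874953  4.40873415]
red 25238 [ 563.9 -137.2] [30.1 50.3] 83.1 0.0996
blue 2663 [ 561.7 -153.2] [ 3.  49.8] 83.1 0.0989
white 12408 [570.7 -81.3] [23.4 50.1] 82.6 0.0996
yellow 19741 [ 567.5 -107.2] [30.2 50.3] 82.9 0.0995
dark 476 [546.6 -43. ] [13.   4.3] 83.3 0.0896
```

```bash
python3 -m pendant '[{"claw":48,"linear":[0,0,-0.4],"twist":0},{"claw":48,"linear":[0,0,-0.4],"twist":0},{"claw":48,"linear":[0,0,-0.4],"twist":0},{"claw":48,"linear":[0,0,-0.3],"twist":0},{"claw":48,"linear":[0,0,0],"twist":0},{"claw":48,"linear":[0,0,0],"twist":0},{"claw":48,"linear":[0,0,0],"twist":0},{"claw":48,"linear":[0,0,0],"twist":0},{"claw":48,"linear":[0,0,0],"twist":0},{"claw":48,"linear":[0,0,0],"twist":0}]'
python3 - <<'E'
from h import *
o=get_obs(); u,v=tray_axes(-7); print((o['tool_pos'][:2]-[.5755,-.0447])@v*1e3, o['force'][:2]@v,o['force'])
im,d,W,o=wristrow('w10')
E
```

```text
clock: 25.43
tool_pos: [0.5747, -0.0523, 0.0466]
orientation: [-19.1, 89.8, 63.9]
force: [-3.1, 16.2, 4.8]
opening: 0.054
-7.628224967546651 15.747827540635704 [-3.07326193 16.24344009  4.77879634]
red 25274 [ 563.8 -138.1] [30.  50.3] 83.0 0.0996
blue 2736 [ 561.7 -154. ] [ 3.5 49.8] 83.0 0.0989
white 12349 [570.6 -82.2] [23.7 50.2] 82.5 0.0996
yellow 19758 [ 567.4 -108. ] [30.4 50.2] 83.0 0.0995
dark 466 [546.5 -43.9] [13.   4.4] 82.3 0.0896
```

```bash
python3 -m pendant '[{"claw":48,"linear":[0,0,-0.4],"twist":0},{"claw":48,"linear":[0,0,-0.4],"twist":0},{"claw":48,"linear":[0,0,-0.4],"twist":0},{"claw":48,"linear":[0,0,-0.4],"twist":0},{"claw":48,"linear":[0,0,0],"twist":0},{"claw":48,"linear":[0,0,0],"twist":0},{"claw":48,"linear":[0,0,0],"twist":0},{"claw":48,"linear":[0,0,0],"twist":0},{"claw":48,"linear":[0,0,0],"twist":0},{"claw":48,"linear":[0,0,0],"twist":0}]'
python3 - <<'E'
from h import *
o=get_obs(); u,v=tray_axes(-7); print((o['tool_pos'][:2]-[.5755,-.0447])@v*1e3, o['force'][:2]@v,o['force'])
im,d,W,o=wristrow('w11')
E
```

```text
clock: 26.32
tool_pos: [0.5745, -0.0536, 0.0465]
orientation: [-18.0, 89.8, 65.0]
force: [-1.9, 18.1, 5.2]
opening: 0.0538
-8.911935402898294 17.689192676900493 [-1.89699746 18.05495743  5.17208894]
red 25298 [ 563.5 -139.3] [29.9 50.3] 83.0 0.0996
blue 2775 [ 561.6 -155.4] [ 3.2 49.8] 82.5 0.0989
white 12320 [570.5 -83.4] [23.2 50.1] 83.1 0.0996
yellow 19755 [ 567.2 -109.2] [30.5 50.7] 83.1 0.0995
dark 473 [546.4 -44.8] [13.6  4.4] 83.6 0.0896
```

```bash
python3 -m pendant '[{"claw":48,"linear":[0,0,0.5],"twist":0},{"claw":48,"linear":[0,0,0.5],"twist":0},{"claw":48,"linear":[0,0,0],"twist":0},{"claw":87.6,"linear":[0,0,0],"twist":0},{"claw":87.6,"linear":[0,0,0],"twist":0},{"claw":87.6,"linear":[0,0,0],"twist":0},{"claw":87.6,"linear":[0,0,0],"twist":0},{"claw":87.6,"linear":[0,0,0],"twist":0},{"claw":87.6,"linear":[0,0,0],"twist":0},{"claw":87.6,"linear":[0,0,0],"twist":0}]'
python3 -m pendant '[{"claw":87.6,"linear":[-10,0,0],"twist":0},{"claw":87.6,"linear":[-25,0,0],"twist":0},{"claw":87.6,"linear":[-35,0,0],"twist":0},{"claw":87.6,"linear":[-35,0,0],"twist":0},{"claw":87.6,"linear":[-30,0,0],"twist":0},{"claw":87.6,"linear":[-15,0,0],"twist":0},{"claw":87.6,"linear":[0,0,0],"twist":0},{"claw":87.6,"linear":[0,0,0],"twist":0},{"claw":87.6,"linear":[0,0,0],"twist":0},{"claw":87.6,"linear":[0,0,0],"twist":0}]'
python3 - <<'E'
from h import *
im,d,W,o=wristrow('w12'); print(o['tool_pos'],o['force'])
E
```

```text
clock: 27.2
tool_pos: [0.574, -0.0558, 0.0463]
orientation: [129.7, 90.0, -147.3]
force: [-0.2, -0.0, 0.8]
opening: 0.087
clock: 28.03
tool_pos: [0.5733, -0.0557, 0.1955]
orientation: [104.4, 89.9, -172.6]
force: [-0.2, -0.2, 1.1]
opening: 0.0874
red 4070 [ 563.7 -139.4] [29.6 49.9] 83.1 0.0995
blue 4535 [ 560.  -169.3] [30.1 49.6] 82.9 0.0996
green 2719 [ 557.1 -192.3] [16.5 49.8] 82.9 0.0996
white 3248 [571.6 -78.8] [31.8 50.5] 83.1 0.0995
yellow 3611 [ 567.4 -109.4] [29.9 49.7] 83.0 0.0995
dark 839 [573.6 -58.8] [11.1 53.4] 82.2 0.0845
[ 0.57334981 -0.05569058  0.19545169] [-0.18294855 -0.16692266  1.14022458]
```

View pics/w12.png

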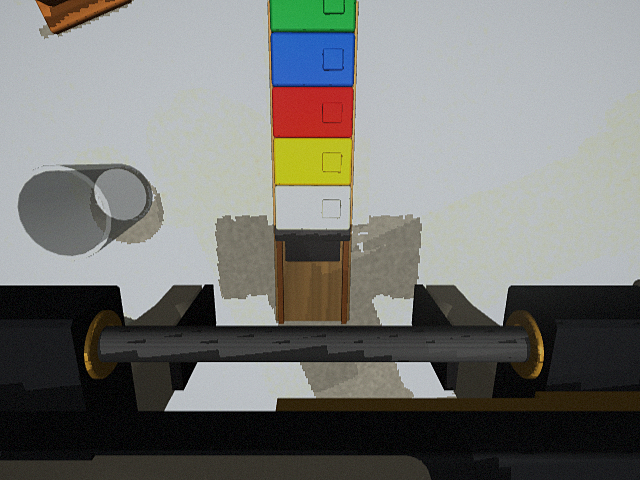

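The row is closed: red (312,110), yellow (312,160), white (312,208) and the bookend (312,235) are in contact and upright. I'll check the end plate once more from the first viewpoint.

```bash
python3 -m pendant '[{"claw":87.6,"linear":[0,0,-16],"twist":0},{"claw":87.6,"linear":[0,0,-30],"twist":0},{"claw":87.6,"linear":[-10,0,0],"twist":0},{"claw":87.6,"linear":[0,0,0],"twist":0},{"claw":87.6,"linear":[0,0,0],"twist":0},{"claw":87.6,"linear":[0,0,0],"twist":0},{"claw":87.6,"linear":[0,0,0],"twist":0},{"claw":87.6,"linear":[0,0,0],"twist":0},{"claw":87.6,"linear":[0,0,0],"twist":0},{"claw":87.6,"linear":[0,0,0],"twist":0}]'
python3 - <<'E'
from h import *
im,d,W,o=wristrow('w13')
h=cv2.cvtColor(im,cv2.COLOR_RGB2HSV)
m=(W[...,2]>.066)&(W[...,2]<.079)&(d>0)&(W[...,1]<-.2)&(W[...,1]>-.25)&(h[...,0]<22)&(h[...,1]>80); P=W[m]
v=tray_axes(-7)[1]; s=P[:,:2]@v*1e3; print('plate top',len(P),np.percentile(s,[3,50,97]))
for n in ('top',):
    im,d=snapshot(n); save('top3',im)
    for k in ['glue','beaker','reindeer','paper_punch','brush','tape_roll']:
        print(k,[ (q['xy'],round(q['confidence'],2)) for q in boxes_of(n,k)[:2]])
E
python3 - <<'E'
import cv2
a=cv2.imread('pics/w13.png');t=cv2.imread('pics/top3.png')
cv2.imwrite('pics/v13.png',cv2.hconcat([cv2.resize(a,(400,300)),cv2.resize(t[150:350,180:500],(400,300))]))
E
```

```text
clock: 28.92
tool_pos: [0.5685, -0.1009, 0.2062]
orientation: [90.8, 90.0, 173.8]
force: [-0.1, 0.4, -0.4]
opening: 0.0876
red 3171 [ 563.7 -139.4] [30.  49.9] 82.6 0.0995
blue 3523 [ 560.1 -169.2] [29.9 49.7] 83.1 0.0995
green 3876 [ 556.3 -199. ] [29.4 49.8] 83.0 0.0996
white 2499 [570.8 -80.2] [29.2 49.3] 83.3 0.0994
yellow 2862 [ 567.3 -109.9] [30.3 49.5] 84.2 0.0995
dark 528 [573.5 -58.9] [12.  53.5] 82.1 0.0843
plate top 842 [-156.2375384  -151.55467148 -148.31442767]
glue [([301.9, 187.2], 0.79), ([248.5, 213.5], 0.61)]
beaker [([354.1, 199.1], 0.79), ([234.5, 200.8], 0.7)]
reindeer [([408.4, 208.2], 0.74)]
paper_punch [([459.5, 272.2], 0.73)]
brush [([152.6, 265.2], 0.76)]
tape_roll [([237.8, 194.0], 0.58)]
```

View pics/v13.png

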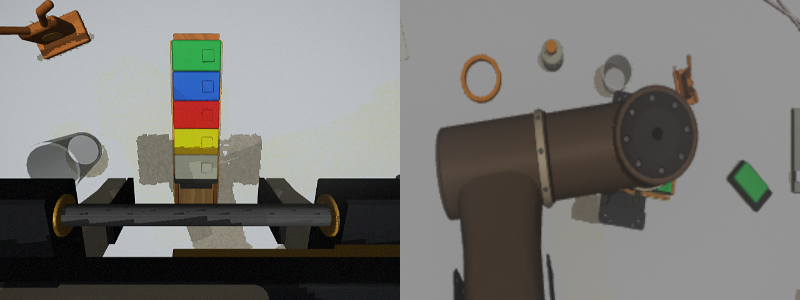

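The last view shows the order green, blue, red, yellow, white, bookend, all snug. The things around the tray are where they started. I'm handing the job in.

```bash
python3 -c "
from plant import *
print(close_job(), get_obs()['clock'])"
```

```text
the job is handed in; nothing more can be done
the job is handed in; nothing more can be done
```

The yellow box now stands upright on the tray floor between red and white, directly beside red on the bookend side. The row is snug and presses the end plate in by about 2.6 to 2.9 mm. I handed the job in after about 29 s of the 72 s allowed.

- **Making room:** I gripped the white box and slid it outwards, which pushed the bookend to about 36 mm of travel and left a gap of about 35.6 mm. I lowered yellow into that gap with about 2 to 3 mm to spare on each side. It touched the floor with about 5 N and I released it there.
- **Closing the row:** I gripped the bookend plate and pushed it back slowly. The force peaked at about 18 N, as expected for a 3 mm press, and was far from the stop.
- **Last checks:** After release the row stayed put. All five box tops are at the same height, evenly 30 mm apart. The readings for how far the end plate moved are:

| Measured from | End plate pressed in |
|---|---|
| Shift of the red box | 2.9 mm |
| Shift of the green box | 2.7 mm |
| Bookend position in the camera | 2.6 mm |
| Tool travel | 2.9 mm |

These all assume the green box touched the end plate at the start. I did not compare the plate's own position before and after.

- **Things around the tray:** In the last pictures nothing appears to have moved. The glue, tape and beaker each gave some doubtful network detections, so for those I relied on the picture. The brush lay outside the last picture I viewed, so for it I relied on its network position, which matched the start.

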